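Bedside put-away: cells, hearing aids and domes to their places

TASK

Sort the five loose things on the bedside drawers to where each belongs: the round cell and the block battery standing upright in the empty caddy bay next to the one of their own kind, one hearing aid lying flat in each cradle of the charging dock, and the dome tub upright in the empty compartment of the green tray. Set each thing down rather than dropping it, and leave the spectacle case and the book where they are.

Things in the scene. Friction and masses are not known exactly. Their poses are not given: they have to be found in the camera images.
- round_cell: fat round battery (C cell), black with a brass-coloured band, standing upright with its small steel nub on top: 26 mm diameter, 50 mm high with the nub. Loose, about 66 g. Origin: centre of its bottom face, z up along its axis.
- block_cell: rectangular 9 V block battery, black with a brass-coloured band, standing upright with its two snap terminals on top: 17.5 mm (its x) by 26.5 mm (its y), body 45.5 mm high, 48.5 mm with the terminals. Loose, about 46 g. Origin: centre of its bottom face, z up.
- aid_a: one of two like, interchangeable grey behind-the-ear hearing aids lying on its side: body tapering at both ends, 40 mm long (x), 16 mm wide (y), 13 mm high, with a thin white ear hook from the +x end bending to -y (to x = 31, y = -19 mm; 4 to 9 mm up). Loose, about 14 g. Origin: centre of the body's underside, z up; the middle 25 mm has flat parallel sides, gripped across y.
- aid_b: one of two like, interchangeable grey behind-the-ear hearing aids lying on its side: body tapering at both ends, 40 mm long (x), 16 mm wide (y), 13 mm high, with a thin white ear hook from the +x end bending to -y (to x = 31, y = -19 mm; 4 to 9 mm up). Loose, about 14 g. Origin: centre of the body's underside, z up; the middle 25 mm has flat parallel sides, gripped across y.
- dome_tub: small round screw-top tub of spare ear domes, upright: clear body 36 mm diameter with a white lid 38 mm in diameter above 13 mm height; 22 mm high in all. Loose, about 20 g. Origin: centre of its underside, z up.
- caddy: translucent grey battery caddy, 47 (x) by 180.5 mm (y), fixed: four open bays in a row along y, each 42 mm square inside, floor 3 mm up, wall tops 23 mm up. Bay centres, x = 0: y = +66.75 holds a round cell, +22.25 empty, for round; -22.25 empty, for block; -66.75 holds a block battery (stored ones are fixed, tops 52 mm up). Origin: centre of its underside, z up.
- dock: white charging dock, fixed: slab 102 (x) by 136 mm (y), with two shallow open cradles, each 62 (x) by 60 mm (y) inside, pale grey floor 16 mm up, ringed by a 4 mm wide lip that rises 4 mm over that floor. Cradle centres: x = +16 mm, y = +32 and -32 mm. Press button (not needed) at x = -36, y = 0, 30 mm across, top 31 mm up. Origin: centre of its underside, z up.
- tray: green silicone tray, fixed, 112 (x) by 150 mm (y), walls 4 mm thick, tops 12 mm up, floor 4 mm up. A rib at y = +25 to +29 mm divides it: on the +y side ten small ear domes (fixed, 15 mm high); on the -y side the empty compartment, inside x = -52 to +52, y = -71 to +25 mm, centre (0, -23). Origin: centre of its underside, z up.
- spec_case: closed steel spectacle case, 160 mm (its x) by 60 mm by 34 mm high, lying to the left of the work. Loose; a bystander. Origin: centre of its underside.
- book: hardback book with blue covers lying flat to the right of the work, 184 mm (its x) by 118 mm, 20 mm thick. Loose; a bystander. Origin: centre of its underside.
There are look-alikes about, which are no part of the job. There is more than one size of the tray; the one meant has the size given above.

How it is judged:
By the outcome, as a careful person would: the job done as asked, in the order asked, and still so for the second after the job is handed in, with the robot touching nothing.
It also fails if it takes over 112 s, if anything falls off the work surface, if the arm or the gripper's body presses on something with over 40 N, if the wrist force passes 120 N, or if a joint passes its speed limit or range.

ROBOT

A 6-joint arm with a two-finger parallel gripper is mounted at the origin on the work surface. World frame = base frame: x ahead of the robot, y to its left, z up, the work surface at z = 0. Lengths are in m, angles in rad, forces in N, time in s.
With the tool pointing down it reaches from about 0.3 to 0.95 m from the base axis. Payload 3.1 kg.
Tool frame: the origin (TCP) lies on the centre line of the jaws, within the pads' length; the fingertips stand 11 mm ahead of it and the grasp point (between the pads) lies 8 mm behind it; z points along the fingers, y is the direction in which the jaws open and shut (so a half turn about z gives the same grasp; the last joint's range is limited). The gripper opens to 85 mm and grips with 20 to 120 N. Pads are 22 mm wide; open, the fingers measure 114 mm over their backs; the gripper's body (76 mm by 85 mm) begins 54 mm behind the grasp point. The pads swing forward as they close: fully open they stand 13 mm farther back than shut.
Start: joints at [-1.371, 0.308, 1.634, -0, 1.2, -0.07], TCP at [0.167, -0.602, 0.242] pointing down, gripper open.
Joint ranges: [-3.06, 3.06], [-0.79, 1.96], [0.05, 2.63], [-1.19, 4.34], [0.05, 2.64], [-2.94, 2.94]. Speed limits (rad/s): [2.79, 2.79, 3.14, 3.14, 3.14, 3.14].

INTERFACE

Orientations are given as a unit quaternion [w, x, y, z].
In Python, from plant import telemetry, read_camera, order gives the robot as it stands. The module is installed in compiled form; this text tells all that it offers.
- The arm moves only by the tool carry_out, never from a script. Its argument "targets" is one flat list of numbers, 5 for each row, row after row: the shift along the world's x, y, z as a fraction of full scale, then the turn about the world's z as a fraction of full scale, then the closure, from -1 (fully open) to 1 (shut). In form: [dx, dy, dz, spin, hand, dx, dy, dz, spin, hand, ...]. A call has 1 to 5 rows; each row shifts and turns the pose as measured when the row begins; what a row does not reach is not made up. Full scale, the value 1, is 1 m for a shift and 45 degrees for a turn. A row lasts 1/10 s, in which the tool goes at most 50 mm and 8.59 degrees, less where a joint would pass 70% of its speed; a pose out of reach is approached as far as the arm can. A call with a number of a shift or a turn outside -1 to 1 is refused whole. A call with a gripper value outside its range is refused whole. The fingers move at their own pace and stop on an object; "grip_force" is the grip in N (left out, the last holds). Time passes only in rows, so rows that do not move let the fingers close. It gives the time, the measured TCP pose, the force and the opening at its end, in the units of the state.
- telemetry.sense(): the state, without advancing time (a new reading comes with each control period).
- read_camera(name): name is "scene" or "side" or "wrist"; returns a dict with "image" (420x560x3 uint8, blue, green, red), "vertical_fov" (degrees; the focal length in pixels is half the picture's height over the tangent of half this angle, whatever the lens; pixels are square), "cx", "cy" (the principal point, pixels), "R" (3x3) and "t" (3): a world point X has camera coordinates R X + t. Camera axes: x right, y down, z forward; pixel columns grow to the right and rows downward; lengths in m; the calibration is good to about 2 mm. A picture is of the moment at which its call begins. There is no depth.
- order.hand_in(): hands the job in, once; it reports no verdict.
The state is a dict: "time": time; "joint_pos": joint angles; "qvel": joint speeds; "tau": joint torques, N m; "eef_pos": TCP position; "tool_rot": TCP orientation; "force": force on the tool from outside, world axes, zero at the start; "moment": the same for the moment, N m; "opening": finger opening in m.
Only numpy, scipy, OpenCV 4.12 (cv2) and the standard library are available. Lean on these libraries where they do the work, as an engineer would, in place of code of your own. Each camera call takes 0.05 s, during which the arm holds its last target. There are 200 camera calls.

## Working session

There is one attempt and no reset: what is moved stays moved. The work goes in short steps, Python scripts to look and compute and a tool call to move; the robot and the scene stay as the last step left them, time stands still between calls to the robot, and variables do not carry over. Pictures are saved under pics/ and viewed, about 12 in all and at most 16, crops included, and the job is handed in when it is done.

Besides the shell and the picture viewer there is one more tool, called after "Emit:" as a command line: name --argument value ..., lists and objects as JSON in quotes. carry_out: Moves the arm, as the interface text tells. Shift numbers are shares of 1 m and turn numbers shares of 45 degrees, none past 1 either way. Its arguments: {"type":"object","properties":{"targets":{"type":"array"},"grip_force":{"type":"number"}},"required":["targets"]}

```bash
mkdir -p pics; cat > h.py <<'E'
import numpy as np, cv2
from plant import telemetry, read_camera, order
def K(c):
    f=c["image"].shape[0]/2/np.tan(np.radians(c["vertical_fov"])/2); return f
def ray(c,u,v,z):
    f=K(c);R=np.array(c["R"]);t=np.array(c["t"])
    d=R.T@np.array([(u-c["cx"])/f,(v-c["cy"])/f,1]);o=-R.T@t
    return o+d*(z-o[2])/d[2]
def proj(c,X):
    p=np.array(c["R"])@np.array(X)+np.array(c["t"]);f=K(c)
    return p[:2]/p[2]*f+[c["cx"],c["cy"]]
def snap(n,fn):
    c=read_camera(n);cv2.imwrite(f"pics/{fn}.png",c["image"]);np.save(f"pics/{fn}.npy",c,allow_pickle=True);return c
def load(fn): return np.load(f"pics/{fn}.npy",allow_pickle=True).item()
E
python3 - <<'E'
from h import *
for n in ("scene","side","wrist"):
    c=snap(n,n+"0");R=np.array(c["R"]);print(n,K(c),c["cx"],c["cy"],-R.T@np.array(c["t"]),R[2])
print(telemetry.sense())
E
```

```text
scene 513.0495454371863 282.3181798377063 212.98359192414986 [1.64878855 0.36385965 1.16907128] [-0.6747398  -0.22695647 -0.70229407]
side 389.9275956112802 278.99420946682903 205.51081552224593 [0.06416345 0.65527704 0.69213311] [ 0.48380952 -0.6184552  -0.61922655]
wrist 348.38678182424036 273.47901104352127 206.23061564120445 [ 0.23570977 -0.58412312  0.37339733] [-0.27371775 -0.07416034 -0.95894673]
{'time': 0.15, 'joint_pos': array([-1.37071567e+00,  3.08860148e-01,  1.63485168e+00,  7.14873921e-06,
        1.19971163e+00, -6.96833967e-02]), 'qvel': array([ 5.58274866e-04, -2.72810372e-03, -3.93013401e-03,  7.53730884e-04,
        7.84819639e-05,  2.79079942e-03]), 'tau': array([-5.47580348e-04, -4.15801978e+01, -2.77146596e+01, -1.21962789e-04,
        6.05532085e-03, -7.43807874e-06]), 'eef_pos': array([ 0.166429  , -0.60180009,  0.24129677]), 'tool_rot': array([-9.13672443e-04,  9.90916962e-01,  1.34472067e-01, -5.63177634e-05]), 'force': array([-0.73846525,  0.07939817, -0.60023011]), 'moment': array([-0.01726434, -0.01962354,  0.00854402]), 'opening': 0.08547868556120117}
```

View pics/scene0.png

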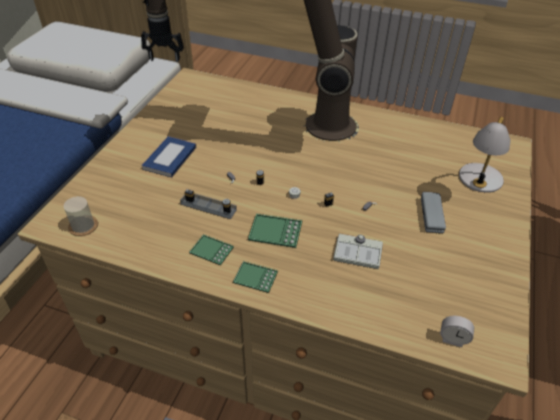

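View pics/side0.png

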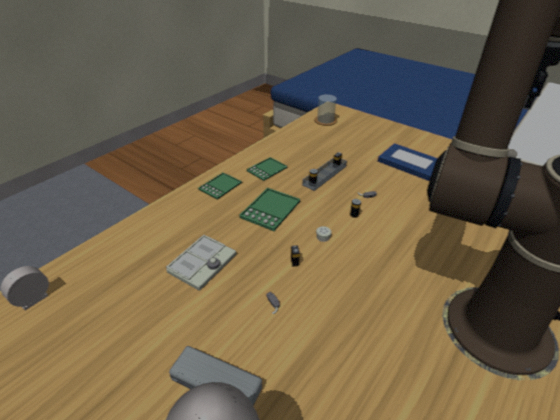

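The scene picture shows, from left to right, an aid (231,177), a cell (260,177), the tub (295,193), a cell (328,199) and an aid (367,206). The caddy is at (208,203), the big tray at (275,230) and the dock at (358,250). The side view agrees, with an aid (370,194), cells (355,208) and (295,255), the tub (323,233), an aid (273,300) and the dock (202,260).

```bash
python3 - <<'E'
from h import *
a=load("scene0");b=load("side0")
P=dict(aidR=((231,177),(370,194),.006),cellR=((260,178),(355,209),.025),tub=((295,193),(323,233),.012),cellL=((328,200),(295,256),.025),aidL=((367,206),(273,300),.006),
caddy=((208,203),(325,173),.012),tray=((275,230),(271,209),.01),dock=((358,250),(202,260),.02))
for k,(p,q,z) in P.items(): print(k,ray(a,*p,z)[:2].round(3),ray(b,*q,z)[:2].round(3))
s=cv2.resize(a["image"][140:300,170:420],None,fx=3.2,fy=3.2,interpolation=cv2.INTER_CUBIC);cv2.imwrite("pics/sc.png",s)
E
```

```text
aidR [ 0.426 -0.238] [ 0.425 -0.243]
cellR [ 0.416 -0.134] [ 0.414 -0.13 ]
tub [ 0.433 -0.002] [ 0.436 -0.006]
cellL [0.44  0.114] [0.436 0.117]
aidL [0.403 0.238] [0.404 0.238]
caddy [ 0.578 -0.253] [ 0.586 -0.245]
tray [ 0.614 -0.007] [0.605 0.   ]
dock [0.614 0.256] [0.601 0.261]
```

View pics/sc.png

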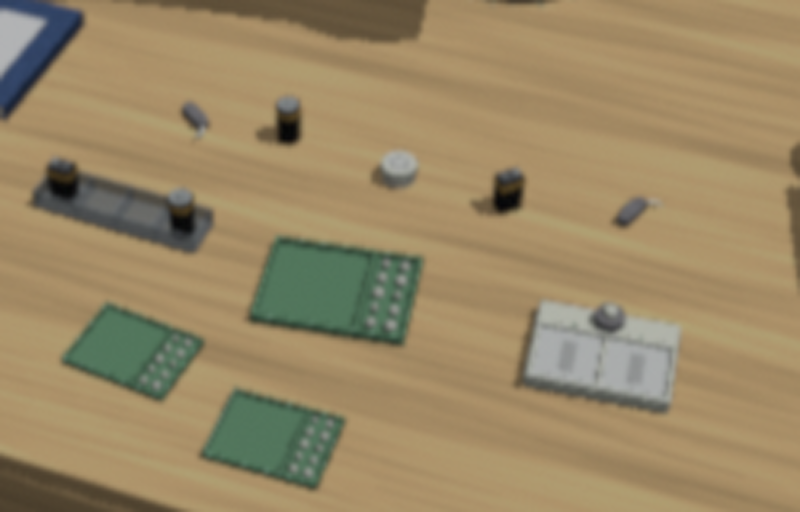

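The two views agree to about 1 cm. The round cell is cellR, the block battery is cellL, and the largest tray is the one meant. I'll move the wrist camera over the right half for a closer look.

Emit:
carry_out --targets '[0.028, 0.041, 0.006, 0.19, -1, 0.028, 0.041, 0.006, 0.19, -1, 0.028, 0.041, 0.006, 0.19, -1, 0.028, 0.041, 0.006, 0.19, -1, 0.028, 0.041, 0.006, 0.19, -1]'

```text
time: 0.65
eef_pos: [0.3032, -0.3968, 0.2676]
tool_rot: [-0.002, 0.872, 0.489, -0.001]
force: [1.4, -0.8, 0.9]
opening: 0.0853
```

Emit:
carry_out --targets '[0.028, 0.041, 0.006, 0.19, -1, 0.028, 0.041, 0.006, 0.19, -1, 0.028, 0.041, 0.006, 0.19, -1, 0.028, 0.041, 0.006, 0.19, -1, 0.028, 0.041, 0.006, 0.0, -1]'

```text
time: 1.15
eef_pos: [0.4407, -0.19, 0.2969]
tool_rot: [-0.002, 0.687, 0.726, -0.001]
force: [0.8, -0.9, -0.3]
opening: 0.0851
```

```bash
python3 - <<'E'
from h import *
c=snap("wrist","w1")
E
```

```text
(no output)
```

View pics/w1.png

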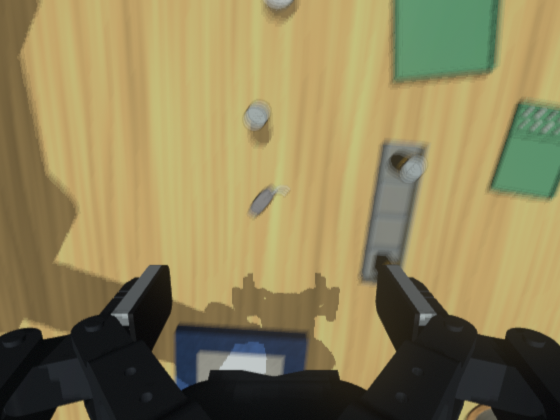

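The wrist picture (image right is +x, up is +y) shows the round cell at (257,115), an aid at (263,200) with its hook toward the upper right, and the caddy with corners (384,142), (426,147) and (362,281). The stored cells are at (408,165) and (382,262).

```bash
python3 - <<'E'
from h import *
c=load("w1");im=c["image"];hsv=cv2.cvtColor(im,cv2.COLOR_BGR2HSV)
m=((hsv[...,1]<75)).astype(np.uint8)*255
m[300:]=0
for k in cv2.findContours(m,cv2.RETR_EXTERNAL,cv2.CHAIN_APPROX_NONE)[0]:
    A=cv2.contourArea(k)
    if A<60 or A>20000: continue
    r=cv2.minAreaRect(k);z={}
    print(int(A),np.round(r[0],1),np.round(r[1],1),round(r[2],1),"z0.023",ray(c,*r[0],.023)[:2].round(4),"z.048",ray(c,*r[0],.048)[:2].round(4),"z.007",ray(c,*r[0],.007)[:2].round(4))
    if A>1500:
        for p in cv2.boxPoints(r): print("   ",p.round(1),ray(c,*p,.023)[:2].round(4))
cv2.imwrite("pics/w1m.png",np.hstack([cv2.resize(im[90:220,220:330],None,fx=4,fy=4),cv2.cvtColor(cv2.resize(m[90:220,220:330],None,fx=3,fy=4),cv2.COLOR_GRAY2BGR)]))
E
```

```text
755 [140.4 286.9] [23.5 59.5] 52.0 z0.023 [ 0.2741 -0.359 ] z.048 [ 0.2841 -0.3443] z.007 [ 0.2677 -0.3685]
415 [265.7 197.8] [15.6 43.4] 51.6 z0.023 [ 0.4319 -0.2294] z.048 [ 0.4322 -0.2226] z.007 [ 0.4317 -0.2337]
5865 [393.9 220.8] [159.8  70.8] 87.3 z0.023 [ 0.5908 -0.2499] z.048 [ 0.5813 -0.2419] z.007 [ 0.5968 -0.255 ]
    [354.8 142.7] [ 0.5314 -0.158 ]
    [425.6 139.4] [ 0.612  -0.1498]
    [433. 299.] [ 0.6586 -0.3549]
    [362.3 302.3] [ 0.5664 -0.3652]
140 [550.4 121.2] [ 9.8 28.6] 26.6 z0.023 [ 0.749  -0.1219] z.048 [ 0.7298 -0.1218] z.007 [ 0.7612 -0.122 ]
171 [538.1 117.9] [10.9 29. ] 29.7 z0.023 [ 0.7341 -0.1191] z.048 [ 0.7158 -0.1191] z.007 [ 0.7458 -0.1191]
132 [526.9 115.3] [24.9 16.9] 87.6 z0.023 [ 0.7209 -0.1171] z.048 [ 0.7034 -0.1172] z.007 [ 0.7321 -0.117 ]
493 [256.1 115.8] [22.4 28.2] 26.6 z0.023 [ 0.4165 -0.1342] z.048 [ 0.4178 -0.1333] z.007 [ 0.4157 -0.1348]
138 [443.3  38.5] [79.1 98.4] 88.7 z0.023 [ 0.6119 -0.0439] z.048 [ 0.6012 -0.0485] z.007 [ 0.6188 -0.0409]
174 [278.5   5. ] [10. 29.] 90.0 z0.023 [ 0.4353 -0.0216] z.048 [ 0.4354 -0.0276] z.007 [ 0.4352 -0.0177]
```

View pics/w1m.png

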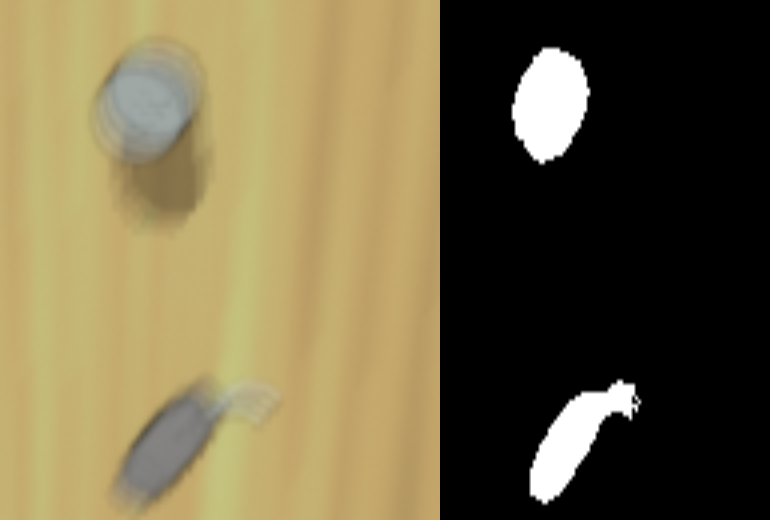

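Emit:
carry_out --targets '[-0.006, 0.014, -0.034, 0, -1, -0.006, 0.014, -0.034, 0, -1, -0.006, 0.014, -0.034, 0, -1, -0.006, 0.013, -0.034, -0.06, -1, 0, 0, 0, 0, -1]'

```text
time: 1.7
eef_pos: [0.4225, -0.1236, 0.1607]
tool_rot: [0.002, 0.7, 0.714, 0.004]
force: [-0.6, 0.5, -0.3]
opening: 0.0856
```

```bash
python3 - <<'E'
from h import *
read_camera("wrist");c=snap("wrist","w2");s=telemetry.sense();print(s["eef_pos"],s["tool_rot"])
E
```

```text
[ 0.42760514 -0.12655715  0.16546589] [0.00751083 0.70014289 0.71394233 0.00546611]
```

View pics/w2.png

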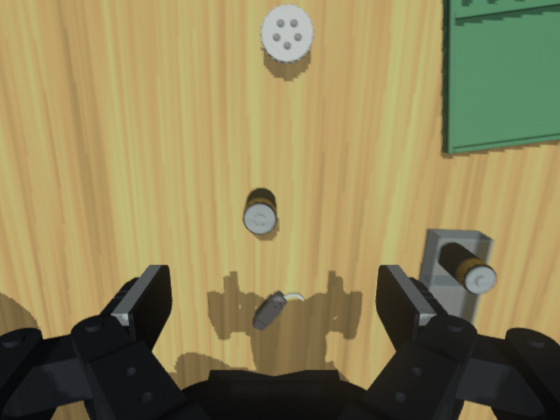

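This one is sharp. The round cell's top is at (260,217), the tub lid at (287,33), the aid at (270,312) with its hook at (293,296), the caddy's +y end around (459,235), and the stored round cell's top at (479,279).

```bash
python3 - <<'E'
from h import *
c=load("w2");im=c["image"]
print("cell",ray(c,260,218,.048),"tub lid",ray(c,287,33,.022),"aid",ray(c,269,312,.007),"stored top",ray(c,480,280,.051))
for p in((427,230),(492,236),(424,290),(470,310)):print("caddy",p,ray(c,*p,.023))
a=load("w1")
for p in((384,142),(426,147),(362,281)):print("w1 caddy",p,ray(a,*p,.023))
print("tray c",ray(c,452,153,.012))
s=telemetry.sense();print(s["time"],s["eef_pos"],s["tool_rot"],s["qvel"])
cv2.imwrite("pics/w2c.png",np.hstack([cv2.resize(im[180:340,230:310],None,fx=3.6,fy=3.6,interpolation=2),cv2.resize(im[220:330,410:510],None,fx=5,fy=5,interpolation=2)[:550].copy() if 0 else cv2.resize(im[220:348,410:510],None,fx=4.5,fy=4.5,interpolation=2)]))
E
```

```text
cell [ 0.41655022 -0.13722492  0.048     ] tub lid [ 0.43405142 -0.00648104  0.022     ] aid [ 0.4250281  -0.24480533  0.007     ] stored top [ 0.59026694 -0.18501884  0.051     ]
caddy (427, 230) [ 0.55593085 -0.154025    0.023     ]
caddy (492, 236) [ 0.61193045 -0.15858563  0.023     ]
caddy (424, 290) [ 0.56149922 -0.21042133  0.023     ]
caddy (470, 310) [ 0.60618052 -0.23014985  0.023     ]
w1 caddy (384, 142) [ 0.56478391 -0.15536367  0.023     ]
w1 caddy (426, 147) [ 0.61399879 -0.15837662  0.023     ]
w1 caddy (362, 281) [ 0.5620326  -0.33400655  0.023     ]
tray c [ 0.57212908 -0.09087394  0.012     ]
1.8 [ 0.42760514 -0.12655715  0.16546589] [0.00751083 0.70014289 0.71394233 0.00546611] [-0.01243531 -0.02421659 -0.06258932 -0.00236412 -0.0079337   0.00182387]
```

View pics/w2c.png

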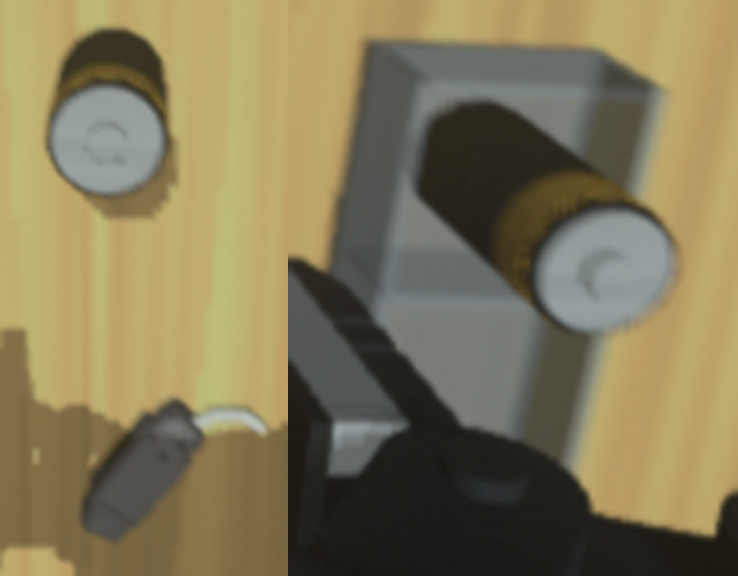

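```bash
python3 - <<'E'
from h import *
c=load("w2");a=load("w1");s=load("scene0")
for p in((440.4,237.8),(493.8,240.4)):print(ray(c,*p,.023))
print(ray(c,428.2,229,0))
p,q=ray(a,384,142,0),ray(a,362,281,0);print(p,q,np.degrees(np.arctan2(*(p-q)[[1,0]])))
p,q=ray(s,226.6,199,.052),ray(s,189.4,189.8,.052);print(p,q,np.degrees(np.arctan2(*(p-q)[[1,0]])),np.linalg.norm(p-q))
E
```

```text
[ 0.56833005 -0.16084966  0.023     ]
[ 0.61426686 -0.16254373  0.023     ]
[ 0.56820725 -0.16144694  0.        ]
[ 0.57201063 -0.15739472  0.        ] [ 5.69103530e-01 -3.46152520e-01 -5.55111512e-17] 89.11764628094589
[ 0.57803958 -0.18428786  0.052     ] [ 0.58036675 -0.3143758   0.052     ] 91.02486371099491 0.13010875041900521
```

Emit:
carry_out --targets '[0, 0, 0, 0, -1]'

```text
time: 1.9
eef_pos: [0.4296, -0.1279, 0.1675]
tool_rot: [0.01, 0.7, 0.714, 0.006]
force: [-0.1, -0.0, 0.9]
opening: 0.0852
```

Emit:
carry_out --targets '[0, 0, 0, 0, -1, 0, 0, 0, 0, -1]'

```text
time: 2.1
eef_pos: [0.433, -0.1305, 0.1714]
tool_rot: [0.013, 0.7, 0.714, 0.008]
force: [-0.9, 1.2, -0.3]
opening: 0.0852
```

Emit:
carry_out --targets '[-0.007, -0.003, -0.032, 0, -1, -0.007, -0.002, -0.032, 0, -1, -0.004, -0.001, -0.032, 0, -1]'

```text
time: 2.4
eef_pos: [0.4253, -0.1422, 0.0831]
tool_rot: [0.026, 0.7, 0.713, 0.012]
force: [0.9, -0.4, 0.0]
opening: 0.0855
```

```bash
python3 - <<'E'
from h import *
s=telemetry.sense()
for k in s:print(k,np.round(s[k],4))
E
```

```text
time 2.4
joint_pos [-0.4233  0.1761  2.1851  0.0077  0.7237 -0.4477]
qvel [-0.0671  0.5655  0.2002  0.0124 -0.8097 -0.0765]
tau [ 3.20100e-01 -3.10615e+01 -2.02107e+01 -8.00000e-04  4.25100e-01
  3.85000e-02]
eef_pos [ 0.4253 -0.1422  0.0831]
tool_rot [0.0257 0.7002 0.7134 0.0122]
force [ 0.8702 -0.3703  0.039 ]
moment [ 0.0498 -0.0174 -0.0213]
opening 0.0855
```

Emit:
carry_out --targets '[0, 0, 0, 0, -1]'

```text
time: 2.5
eef_pos: [0.4221, -0.1413, 0.0804]
tool_rot: [0.022, 0.701, 0.713, 0.011]
force: [0.2, 0.1, -0.7]
opening: 0.0853
```

```bash
python3 - <<'E'
from h import *
s=telemetry.sense()
for k in s:print(k,np.round(s[k],4))
E
```

```text
time 2.5
joint_pos [-0.4245  0.1796  2.1883  0.0076  0.7247 -0.4479]
qvel [-0.0036 -0.0575 -0.0686  0.0013  0.0109 -0.0011]
tau [-2.4970e-01 -2.8129e+01 -2.1583e+01 -3.2000e-03 -7.2840e-01 -2.2500e-02]
eef_pos [ 0.4221 -0.1413  0.0804]
tool_rot [0.0221 0.7005 0.7132 0.0108]
force [ 0.2412  0.071  -0.7248]
moment [-0.0196  0.0336 -0.014 ]
opening 0.0853
```

Emit:
carry_out --targets '[-0.004, 0.003, -0.016, 0, -1, -0.003, 0.003, -0.016, 0, -1, -0.002, 0.001, -0.012, 0, -1]'

```text
time: 2.8
eef_pos: [0.4202, -0.1381, 0.0416]
tool_rot: [0.029, 0.701, 0.713, 0.013]
force: [0.7, 0.2, 0.4]
opening: 0.0854
```

Emit:
carry_out --targets '[0, 0, 0, 0, -1]'

```text
time: 2.9
eef_pos: [0.4201, -0.138, 0.0416]
tool_rot: [0.028, 0.701, 0.713, 0.013]
force: [0.1, 1.2, -0.1]
opening: 0.0855
```

Emit:
carry_out --targets '[-0.004, 0.001, -0.008, 0, -1, 0, 0, 0, 0, 0.2, 0, 0, 0, 0, 1, 0, 0, 0, 0, 1, 0, 0, 0, 0, 1]' --grip_force 30

```text
time: 3.4
eef_pos: [0.4198, -0.1389, 0.0367]
tool_rot: [0.032, 0.701, 0.713, 0.014]
force: [-0.4, -0.4, 1.0]
opening: 0.028
```

Emit:
carry_out --targets '[0, 0, 0, 0, 1, 0, 0, 0, 0, 1]'

```text
time: 3.6
eef_pos: [0.4195, -0.1389, 0.0372]
tool_rot: [0.031, 0.701, 0.713, 0.014]
force: [0.1, -0.1, -0.7]
opening: 0.0249
```

Emit:
carry_out --targets '[0, 0, 0.03, 0, 1, 0, 0, 0.045, 0, 1, 0.02, -0.011, 0.01, 0, 1, 0.042, -0.022, 0, 0, 1, 0.042, -0.022, 0, 0, 1]'

```text
time: 4.1
eef_pos: [0.5187, -0.191, 0.1238]
tool_rot: [0.027, 0.7, 0.713, 0.013]
force: [0.7, -0.4, -0.1]
opening: 0.0253
```

Emit:
carry_out --targets '[0.035, -0.018, 0, 0, 1, 0.02, -0.011, 0, 0, 1, 0.006, -0.005, 0, 0, 1, 0, 0, 0, 0, 1]'

```text
time: 4.5
eef_pos: [0.5879, -0.2293, 0.1244]
tool_rot: [0.031, 0.701, 0.713, 0.015]
force: [-0.6, 0.8, -1.2]
opening: 0.0252
```

```bash
python3 - <<'E'
from h import *
c=snap("wrist","w3")
cv2.imwrite("pics/w3c.png",cv2.resize(c["image"][120:400,140:440],None,fx=2,fy=2,interpolation=2))
s=telemetry.sense();print(s["eef_pos"],proj(c,[.590,-.185,.051]),proj(c,[.5683,-.161,.023]))
E
```

```text
[ 0.58706057 -0.22875387  0.12415975] [270.73302967 147.09519834] [234.65208772 102.42005776]
```

View pics/w3c.png

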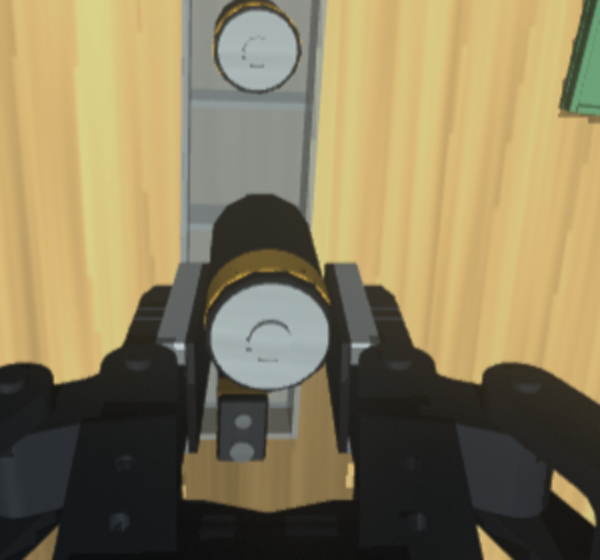

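The stored round cell's top is at (269,145), where (271,147) was predicted. The held cell's top is at (275,287), and the dividers of the empty bay are at rows 168 and 226.

```bash
python3 - <<'E'
from h import *
c=load("w3")
print("stored",ray(c,269,145,.051)); 
for z in(.13,.135): print("held top",ray(c,275,287.5,z))
print("held bottom front edge",ray(c,140+262/2,120+195/2,.0875))
for p in((188,92),(312,95),(188,206),(300,208)):print(ray(c,140+p[0]/2,120+p[1]/2,.023))
E
```

```text
stored [ 0.58897173 -0.18379415  0.051     ]
held top [ 0.58795839 -0.23057257  0.13      ]
held top [ 0.58756    -0.22756737  0.135     ]
held bottom front edge [ 0.58853189 -0.21551247  0.0875    ]
[ 0.56719249 -0.20184975  0.023     ]
[ 0.60902653 -0.20268055  0.023     ]
[ 0.56649831 -0.24258489  0.023     ]
[ 0.60625074 -0.24360632  0.023     ]
```

Emit:
carry_out --targets '[-0.001, 0, -0.02, 0, 1, -0.002, 0.001, -0.02, 0, 1, -0.001, 0.001, -0.012, 0, 1, 0, 0, 0, 0, 1]'

```text
time: 4.95
eef_pos: [0.5771, -0.2233, 0.0701]
tool_rot: [0.028, 0.701, 0.713, 0.014]
force: [-0.4, 0.0, -0.4]
opening: 0.0254
```

Emit:
carry_out --targets '[0.01, -0.005, 0, 0, 1, 0, 0, 0, 0, 1]'

```text
time: 5.15
eef_pos: [0.5871, -0.228, 0.0708]
tool_rot: [0.028, 0.7, 0.713, 0.014]
force: [-0.3, -0.4, -0.0]
opening: 0.025
```

Emit:
carry_out --targets '[0.001, 0, -0.01, 0, 1, 0.001, 0, -0.01, 0, 1, 0, 0, 0, 0, 1]'

```text
time: 5.45
eef_pos: [0.5914, -0.229, 0.0516]
tool_rot: [0.03, 0.7, 0.713, 0.014]
force: [-0.7, -0.4, -1.2]
opening: 0.0254
```

Emit:
carry_out --targets '[-0.003, 0, -0.006, 0, 1, -0.001, 0, -0.005, 0, 1, 0, 0, 0, 0, 1]'

```text
time: 5.75
eef_pos: [0.5878, -0.2292, 0.0401]
tool_rot: [0.03, 0.7, 0.713, 0.015]
force: [0.2, 0.8, 2.8]
opening: 0.025
```

Emit:
carry_out --targets '[0, 0, 0, 0, 0.2, 0, 0, 0, 0, -0.2, 0, 0, 0, 0, -0.4, 0, 0, 0, 0, -0.4, 0, 0, 0.01, 0, -0.4]'

```text
time: 6.25
eef_pos: [0.5862, -0.2287, 0.0489]
tool_rot: [0.029, 0.701, 0.713, 0.014]
force: [-0.4, -0.1, -0.0]
opening: 0.0595
```

```bash
python3 - <<'E'
from h import *
s=telemetry.sense();print(s["eef_pos"],s["opening"],s["force"])
c=snap("wrist","w4");cv2.imwrite("pics/w4c.png",cv2.resize(c["image"][100:400,140:440],None,fx=1.5,fy=1.5))
E
```

```text
[ 0.58623008 -0.22872439  0.04888108] 0.05951690525371861 [-0.37146544 -0.14864547 -0.02795531]
```

View pics/w4c.png

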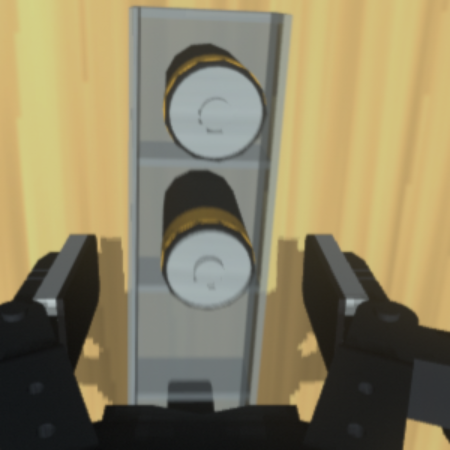

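The round cell stands upright in its bay beside the stored one. Next is the block battery.

Emit:
carry_out --targets '[0, 0, 0.045, 0, -0.4, -0.01, 0.02, 0.04, 0, -1, -0.018, 0.042, 0.015, 0, -1, -0.018, 0.042, 0.015, 0, -1, -0.018, 0.042, 0.015, 0, -1]'

```text
time: 6.8
eef_pos: [0.5253, -0.085, 0.1876]
tool_rot: [0.034, 0.703, 0.71, 0.016]
force: [1.0, 0.6, 1.5]
opening: 0.0854
```

Emit:
carry_out --targets '[-0.018, 0.042, 0.01, 0, -1, -0.018, 0.042, 0.01, 0, -1, -0.018, 0.042, 0.005, 0, -1, -0.014, 0.035, 0, 0, -1, -0.008, 0.016, 0, 0, -1]'

```text
time: 7.3
eef_pos: [0.448, 0.1004, 0.2222]
tool_rot: [0.039, 0.703, 0.71, 0.023]
force: [-0.1, 0.7, 0.0]
opening: 0.0855
```

Emit:
carry_out --targets '[0, 0, 0, 0, -1, 0, 0, 0, 0, -1]'

```text
time: 7.5
eef_pos: [0.4475, 0.1027, 0.2239]
tool_rot: [0.04, 0.701, 0.711, 0.025]
force: [0.3, -0.4, -0.7]
opening: 0.0855
```

```bash
python3 - <<'E'
from h import *
s=telemetry.sense();print(s["eef_pos"],s["tool_rot"])
c=snap("wrist","w5")
E
```

```text
[0.44746767 0.10266657 0.22393356] [0.04035691 0.7012125  0.71137925 0.02473679]
```

View pics/w5.png

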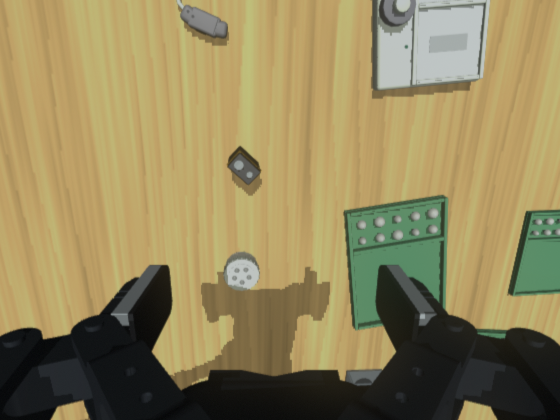

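The tilt has crept up to about 5°. I'll test which motions undo it; the block battery is at (244,167), the tub at (242,272) and the left aid at (205,22).

Emit:
carry_out --targets '[0, 0, 0.05, 0, -1, 0, 0, 0.05, 0, -1]'

```text
time: 7.75
eef_pos: [0.442, 0.0995, 0.3167]
tool_rot: [0.035, 0.703, 0.71, 0.017]
force: [1.4, -0.3, 0.8]
opening: 0.0852
```

Emit:
carry_out --targets '[0, 0, 0, 0, -1, 0, 0, 0, 0, -1]'

```text
time: 7.95
eef_pos: [0.4474, 0.0978, 0.3247]
tool_rot: [0.04, 0.704, 0.709, 0.022]
force: [-0.1, 0.4, -1.1]
opening: 0.0855
```

Emit:
carry_out --targets '[0, 0, -0.012, 0, -1, 0, 0, -0.012, 0, -1, 0, 0, -0.012, 0, -1, 0, 0, -0.012, 0, -1, 0, 0, 0, 0, -1]'

```text
time: 8.45
eef_pos: [0.4441, 0.0954, 0.2662]
tool_rot: [0.036, 0.705, 0.708, 0.018]
force: [-0.0, 0.8, 0.5]
opening: 0.0852
```

Emit:
carry_out --targets '[0.05, 0, 0, 0, -1, 0.05, 0, 0, 0, -1]'

```text
time: 8.65
eef_pos: [0.537, 0.0954, 0.2611]
tool_rot: [0.032, 0.705, 0.709, 0.013]
force: [0.7, 1.4, 0.9]
opening: 0.086
```

Emit:
carry_out --targets '[0, 0, 0, 0, -1, 0, 0, 0, 0, -1]'

```text
time: 8.85
eef_pos: [0.5408, 0.0952, 0.2572]
tool_rot: [0.031, 0.705, 0.709, 0.011]
force: [-1.1, -0.0, 0.3]
opening: 0.0852
```

Emit:
carry_out --targets '[-0.015, 0, 0, 0, -1, -0.015, 0, 0, 0, -1, -0.015, 0, 0, 0, -1, -0.015, 0, 0, 0, -1, -0.015, 0, 0, 0, -1]'

```text
time: 9.35
eef_pos: [0.4598, 0.0954, 0.2564]
tool_rot: [0.03, 0.705, 0.709, 0.011]
force: [-0.1, -0.0, 0.0]
opening: 0.0853
```

```bash
python3 - <<'E'
from h import *
c=load("w5");im=c["image"]
print("block base/top approx",ray(c,244,167,.047),"tub",ray(c,242,272,.022),"aid",ray(c,205,22,.007))
for p in((347,211),(446,197),(354,329),(442,303)):print("tray",ray(c,*p,.012))
for p in((374,88),(484,76),(413,86),(397,8)):print("dock",ray(c,*p,.018))
s=telemetry.sense();print(s["joint_pos"],s["joint_pos"][[1,2,4]].sum()-np.pi)
cv2.imwrite("pics/w5c.png",np.hstack([cv2.resize(im[135:205,215:275],None,fx=6,fy=6,interpolation=2),cv2.resize(im[0:70,170:240],None,fx=6,fy=6,interpolation=2)]))
E
```

```text
block base/top approx [0.43701126 0.11458783 0.047     ] tub [ 0.43392782 -0.00320477  0.022     ] aid [0.40440826 0.23652403 0.007     ]
tray [0.54577563 0.0598936  0.012     ]
tray [0.65387237 0.07412076 0.012     ]
tray [ 0.56649437 -0.0894252   0.012     ]
tray [ 0.67193541 -0.0582863   0.012     ]
dock [0.5599374  0.18370044 0.018     ]
dock [0.66729877 0.19637956 0.018     ]
dock [0.59784642 0.18612995 0.018     ]
dock [0.57379998 0.25103456 0.018     ]
[ 0.13508027 -0.04396545  2.00422233 -0.0393031   1.12778032  0.14477333] -0.053555462078550775
```

View pics/w5c.png

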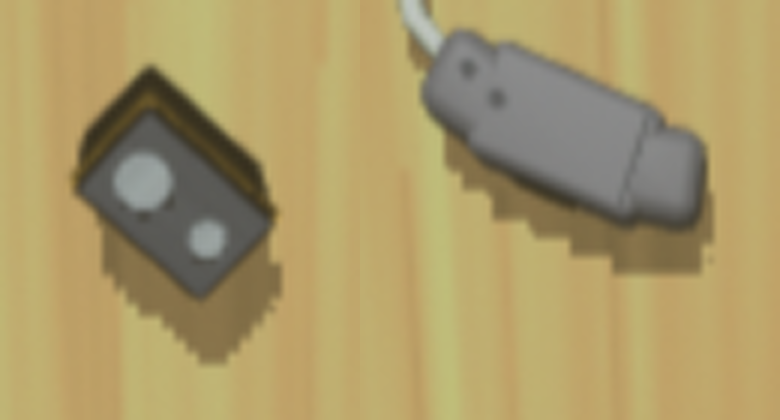

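The block's top face is centred at about (244,169), with its long axis running down to the right. The left aid's body is centred at (204,22), with its hook at the upper left. A fast outward stroke and a slow return do reduce the tilt, so I'll repeat that.

Emit:
carry_out --targets '[0.05, 0, 0, 0, -1, 0.05, 0, 0, 0, -1, 0.05, 0, 0, 0, -1, 0.05, 0, 0, 0, -1, 0, 0, 0, 0, -1]'

```text
time: 9.85
eef_pos: [0.6472, 0.0956, 0.2514]
tool_rot: [0.025, 0.703, 0.711, 0.005]
force: [-1.5, 0.8, -0.9]
opening: 0.0854
```

Emit:
carry_out --targets '[-0.02, 0, 0, 0, -1, -0.02, 0, 0, 0, -1, -0.02, 0, 0, 0, -1, -0.02, 0, 0, 0, -1, -0.02, 0, 0, 0, -1]'

```text
time: 10.35
eef_pos: [0.5392, 0.0959, 0.2506]
tool_rot: [0.024, 0.703, 0.711, 0.003]
force: [-0.1, 0.2, 1.0]
opening: 0.0856
```

Emit:
carry_out --targets '[-0.02, 0, 0, 0, -1, -0.02, 0, 0, 0, -1, -0.02, 0, 0, 0, -1, -0.02, 0, 0, 0, -1, -0.02, 0, 0, 0, -1]'

```text
time: 10.85
eef_pos: [0.425, 0.0962, 0.2514]
tool_rot: [0.023, 0.702, 0.711, 0.003]
force: [-0.0, -0.3, -0.3]
opening: 0.0855
```

Emit:
carry_out --targets '[0.05, 0, 0, 0, -1, 0.05, 0, 0, 0, -1, 0.05, 0, 0, 0, -1, 0.05, 0, 0, 0, -1, 0, 0, 0, 0, -1]'

```text
time: 11.35
eef_pos: [0.606, 0.0959, 0.247]
tool_rot: [0.018, 0.701, 0.713, -0.004]
force: [-0.8, -0.4, -0.2]
opening: 0.0851
```

Emit:
carry_out --targets '[-0.02, 0, 0, 0, -1, -0.02, 0, 0, 0, -1, -0.02, 0, 0, 0, -1, -0.02, 0, 0, 0, -1, -0.02, 0, 0, 0, -1]'

```text
time: 11.85
eef_pos: [0.495, 0.0961, 0.2467]
tool_rot: [0.016, 0.701, 0.713, -0.005]
force: [-0.1, -0.1, -0.0]
opening: 0.0852
```

Emit:
carry_out --targets '[-0.02, 0, 0, 0, -1, -0.02, 0, 0, 0, -1, -0.02, 0, 0, 0, -1, -0.02, 0, 0, 0, -1, -0.02, 0, 0, 0, -1]'

```text
time: 12.35
eef_pos: [0.378, 0.096, 0.2466]
tool_rot: [0.015, 0.7, 0.714, -0.006]
force: [0.9, 0.9, 0.5]
opening: 0.0857
```

```bash
python3 - <<'E'
from h import *
c=load("w5")
q=[ray(c,215+x/6,135+y/6,.0455) for x,y in((150,110),(75,185),(200,300),(272,215))]
print(np.mean(q,0)); L=(q[3]-q[0]+q[2]-q[1])/2; S=(q[0]-q[1]+q[3]-q[2])/2
print("long",np.linalg.norm(L),np.degrees(np.arctan2(L[1],L[0])),"short",np.linalg.norm(S),np.degrees(np.arctan2(S[1],S[0])))
e=lambda x,y,z:ray(c,170+(x-360)/6,y/6,z)
a,b=e(430,85,.008),e(700,185,.008);print("aid ends",a,b,np.linalg.norm(a-b),np.degrees(np.arctan2(*(a-b)[[1,0]])))
u,v=e(510,45,.011),e(655,105,.011);print("upper edge dir",np.degrees(np.arctan2(*(u-v)[[1,0]])))
s=telemetry.sense();print(s["joint_pos"],s["joint_pos"][[1,2,4]].sum()-np.pi,s["tool_rot"],s["eef_pos"])
E
```

```text
[0.4371201  0.11258217 0.0455    ]
long 0.024724410125326928 -42.627490358369855 short 0.016385340383489842 47.58976376064548
aid ends [0.38468841 0.24185573 0.008     ] [0.4232657  0.22986552 0.008     ] 0.040397685527522154 162.734224837611
upper edge dir 160.92353226508507
[ 0.16156189 -0.17949182  2.1440076  -0.03400718  1.16965845  0.15440675] -0.007418425757502511 [ 0.01486893  0.69979582  0.71416123 -0.00620122] [0.37798084 0.09596403 0.24663992]
```

Emit:
carry_out --targets '[0.01, 0.003, -0.018, 0.172, -1, 0.01, 0.003, -0.018, 0.172, -1, 0.01, 0.003, -0.018, 0.172, -1, 0.01, 0.003, -0.018, 0.172, -1, 0.01, 0.003, -0.018, 0.172, -1]'

```text
time: 12.85
eef_pos: [0.416, 0.1116, 0.1581]
tool_rot: [0.018, 0.41, 0.912, 0.003]
force: [0.3, -1.3, 0.1]
opening: 0.0854
```

Emit:
carry_out --targets '[0.01, 0.003, -0.018, 0.172, -1, 0, 0, -0.018, 0, -1, 0, 0, -0.018, 0, -1, 0, 0, 0, 0, -1]'

```text
time: 13.25
eef_pos: [0.4169, 0.1145, 0.1023]
tool_rot: [0.016, 0.343, 0.939, 0.003]
force: [-0.6, 0.1, 0.2]
opening: 0.0855
```

Emit:
carry_out --targets '[0.011, -0.001, -0.005, -0.05, -1, 0.01, -0.001, -0.012, 0, -1, 0, 0, -0.012, 0, -1, 0, 0, -0.012, 0, -1, 0, 0, 0, 0, -1]'

```text
time: 13.75
eef_pos: [0.4334, 0.1128, 0.0642]
tool_rot: [0.017, 0.361, 0.932, 0.004]
force: [0.2, -0.2, 0.0]
opening: 0.0851
```

Emit:
carry_out --targets '[0.003, 0, -0.01, 0, -1, 0.001, 0, -0.01, 0, -1, 0.001, 0, -0.007, 0, -1, 0, 0, 0, 0, -1]'

```text
time: 14.15
eef_pos: [0.4379, 0.113, 0.0355]
tool_rot: [0.017, 0.361, 0.932, 0.004]
force: [-0.5, 0.2, -0.1]
opening: 0.0856
```

Emit:
carry_out --targets '[0, 0, 0.002, 0, 0, 0, 0, 0, 0, 0.5, 0, 0, 0, 0, 1, 0, 0, 0, 0, 1, 0, 0, 0, 0, 1]' --grip_force 30

```text
time: 14.65
eef_pos: [0.4386, 0.113, 0.0381]
tool_rot: [0.017, 0.361, 0.932, 0.004]
force: [0.5, 0.6, 0.2]
opening: 0.0165
```

Emit:
carry_out --targets '[0, 0, 0, 0, 1, 0, 0, 0, 0, 1, 0, 0, 0, 0, 1]'

```text
time: 14.95
eef_pos: [0.4387, 0.113, 0.0383]
tool_rot: [0.017, 0.361, 0.932, 0.004]
force: [-0.0, -0.3, -0.4]
opening: 0.0168
```

Emit:
carry_out --targets '[0, 0, 0.015, 0, 1, 0, 0, 0.04, 0, 1, 0.005, -0.01, 0.03, 0, 1, 0.014, -0.037, 0.01, -0.178, 1, 0.014, -0.037, 0, -0.178, 1]'

```text
time: 15.45
eef_pos: [0.4682, 0.0296, 0.1352]
tool_rot: [0.015, 0.488, 0.873, 0.001]
force: [0.8, 0.0, 0.1]
opening: 0.017
```

Emit:
carry_out --targets '[0.015, -0.04, 0, -0.178, 1, 0.015, -0.04, 0, -0.178, 1, 0.015, -0.04, 0, -0.178, 1, 0.015, -0.04, 0, -0.178, 1, 0.015, -0.04, 0, 0, 1]'

```text
time: 15.95
eef_pos: [0.5453, -0.1774, 0.1365]
tool_rot: [0.016, 0.719, 0.695, -0.002]
force: [0.0, -0.3, -0.4]
opening: 0.017
```

Emit:
carry_out --targets '[0.015, -0.035, 0, 0, 1, 0.012, -0.025, 0, 0, 1, 0.006, -0.015, 0, 0, 1, 0, 0, 0, 0, 1]'

```text
time: 16.35
eef_pos: [0.5803, -0.2621, 0.1355]
tool_rot: [0.017, 0.721, 0.693, -0.002]
force: [-0.4, 0.2, -0.4]
opening: 0.0167
```

Emit:
carry_out --targets '[0.003, -0.006, -0.015, 0.03, 1, 0.003, -0.005, -0.015, 0, 1, 0, 0, -0.015, 0, 1, 0, 0, -0.012, 0, 1, 0, 0, 0, 0, 1]'

```text
time: 16.85
eef_pos: [0.5838, -0.2693, 0.0735]
tool_rot: [0.014, 0.713, 0.701, -0.002]
force: [-1.0, 0.5, -0.5]
opening: 0.017
```

```bash
python3 - <<'E'
from h import *
s=telemetry.sense();print(s["eef_pos"],s["tool_rot"])
c=snap("wrist","w6");cv2.imwrite("pics/w6c.png",cv2.resize(c["image"][100:400,140:440],None,fx=2,fy=2))
print(proj(c,[.5865,-.273,.003]))
E
```

```text
[ 0.58380127 -0.26928702  0.0734716 ] [ 0.01398385  0.71280153  0.70122359 -0.00197446]
[276.30482213 225.8888663 ]
```

View pics/w6c.png

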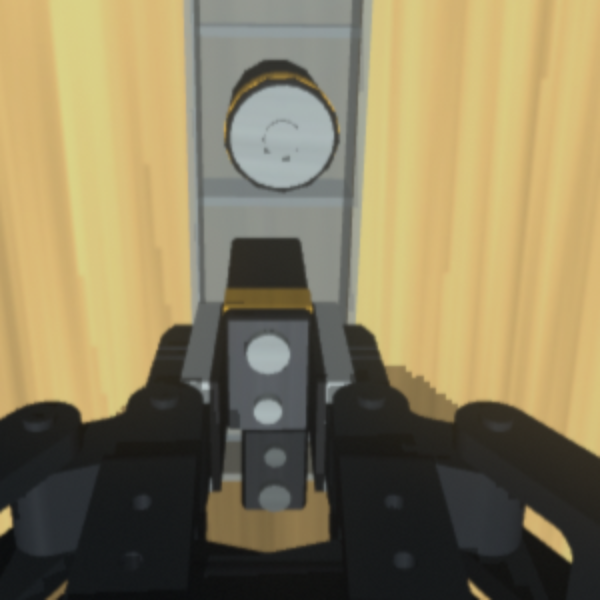

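The held block is above its bay: its lower front edge is at (272,220), the placed round cell's top at (281,168), and the divider at row 198.

```bash
python3 - <<'E'
from h import *
c=load("w6");r=lambda x,y,z:ray(c,140+x/2,100+y/2,z).round(4)
print("bottom front edge",r(265,240,.0352),"stored block",r(275,480,.0485),"divider",r(275,202,.023),"round",r(282,137,.051),"walls",r(203,210,.023),r(350,210,.023))
E
```

```text
bottom front edge [ 0.584  -0.2573  0.0352] stored block [ 0.5854 -0.3208  0.0485] divider [ 0.587  -0.2509  0.023 ] round [ 0.5881 -0.2272  0.051 ] walls [ 0.5673 -0.2527  0.023 ] [ 0.6074 -0.2536  0.023 ]
```

Emit:
carry_out --targets '[0.003, -0.003, -0.01, 0, 1, 0.001, 0, -0.01, 0, 1, 0, 0, 0, 0, 1]'

```text
time: 17.2
eef_pos: [0.5895, -0.2722, 0.054]
tool_rot: [0.016, 0.712, 0.702, -0.001]
force: [0.2, 0.1, -1.2]
opening: 0.017
```

Emit:
carry_out --targets '[0, 0, -0.006, 0, 1, 0, 0, -0.004, 0, 1, 0, 0, 0, 0, 1]'

```text
time: 17.5
eef_pos: [0.5901, -0.2725, 0.0435]
tool_rot: [0.016, 0.712, 0.702, -0.001]
force: [-0.2, 0.7, -1.4]
opening: 0.0167
```

Emit:
carry_out --targets '[-0.002, 0, -0.003, 0, 1, 0, 0, 0, 0, 1]'

```text
time: 17.7
eef_pos: [0.5889, -0.273, 0.0414]
tool_rot: [0.017, 0.712, 0.702, -0.001]
force: [-0.4, 0.6, -0.4]
opening: 0.0168
```

Emit:
carry_out --targets '[0, 0, 0, 0, 0.5, 0, 0, 0, 0, 0.2, 0, 0, 0, 0, -0.2, 0, 0, 0, 0, -0.4, 0, 0, 0.01, 0, -0.4]'

```text
time: 18.2
eef_pos: [0.5876, -0.2726, 0.0507]
tool_rot: [0.016, 0.713, 0.701, -0.001]
force: [-0.2, 0.4, -0.1]
opening: 0.0594
```

Emit:
carry_out --targets '[0, 0, 0.03, 0, -0.4, 0, 0, 0.04, 0, -1, -0.01, 0, 0.03, 0, -1, -0.02, 0, 0, -0.178, -1, -0.02, 0, 0, -0.178, -1]'

```text
time: 18.7
eef_pos: [0.5395, -0.2732, 0.1591]
tool_rot: [0.019, 0.806, 0.592, -0.002]
force: [0.3, -0.6, 0.0]
opening: 0.085
```

Emit:
carry_out --targets '[-0.02, 0, 0, -0.178, -1, -0.02, 0, 0, -0.178, -1, -0.02, 0.004, 0, 0, -1, -0.02, 0.004, 0, 0, -1, -0.02, 0.004, 0, 0, -1]'

```text
time: 19.2
eef_pos: [0.438, -0.2624, 0.1657]
tool_rot: [0.023, 0.884, 0.468, -0.002]
force: [-0.2, -0.5, 0.4]
opening: 0.0856
```

Emit:
carry_out --targets '[0, 0, 0, 0, -1]'

```text
time: 19.3
eef_pos: [0.4357, -0.2615, 0.1658]
tool_rot: [0.022, 0.884, 0.467, -0.003]
force: [-0.4, 0.7, 0.2]
opening: 0.0853
```

```bash
python3 - <<'E'
from h import *
s=telemetry.sense();print(s["eef_pos"],s["tool_rot"])
c=snap("wrist","w7");x,y=proj(c,[.425,-.245,.007]).astype(int);print(x,y)
x0,y0=max(x-70,0),max(y-70,0)
sc=cv2.resize(c["image"],None,fx=.7,fy=.7);d=cv2.resize(c["image"][y0:y0+140,x0:x0+140],None,fx=2.8,fy=2.8,interpolation=2);print(x0,y0,d.shape,sc.shape)
im=np.zeros((400,800,3),np.uint8);im[:294,:392]=sc;im[:d.shape[0],400:400+d.shape[1]]=d;cv2.imwrite("pics/w7c.png",im)
E
```

```text
[ 0.43573892 -0.26153921  0.16584236] [ 0.02194205  0.88375622  0.46742382 -0.00291078]
244 175
174 105 (392, 392, 3) (294, 392, 3)
```

View pics/w7c.png

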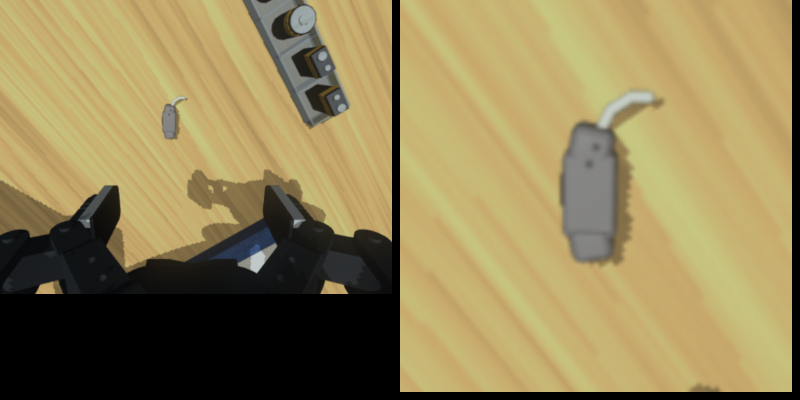

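The block battery stands upright in its bay. The aid's body runs from (592,123) to (593,262) in the enlargement, with its hook at the upper right.

```bash
python3 - <<'E'
from h import *
c=load("w7");r=lambda x,y,z:ray(c,174+(x-400)/2.8,105+y/2.8,z)
a,b=r(592,123,.009),r(592,262,.006);d=a-b
print("ctr",((a+b)/2).round(4),np.linalg.norm(d),np.degrees(np.arctan2(d[1],d[0])))
for p,q in (((572,155),(566,228)),((618,152),(614,235))):
    d=r(*p,.010)-r(*q,.010);print(np.degrees(np.arctan2(d[1],d[0])),((r(*p,.01)+r(*q,.01))/2).round(4))
s=telemetry.sense();q=s["tool_rot"];print("psi",2*np.degrees(np.arctan2(q[2],q[1])),s["eef_pos"])
E
```

```text
ctr [ 0.4245 -0.243   0.0075] 0.04352250360233481 54.0059602154814
49.20440264320779 [ 0.4197 -0.2381  0.01  ]
51.932078444385695 [ 0.4308 -0.2466  0.01  ]
psi 55.748922626768504 [ 0.43741124 -0.26232256  0.1664378 ]
```

Emit:
carry_out --targets '[-0.003, 0.004, -0.018, -0.07, -1, -0.003, 0.004, -0.018, 0, -1, -0.003, 0.004, -0.018, 0, -1, -0.003, 0.004, -0.018, 0, -1, -0.002, 0.003, -0.018, 0, -1]'

```text
time: 19.85
eef_pos: [0.434, -0.2487, 0.0819]
tool_rot: [0.033, 0.897, 0.442, 0.003]
force: [-0.7, 0.0, -0.4]
opening: 0.0855
```

Emit:
carry_out --targets '[0, 0, -0.012, 0, -1, 0, 0, -0.008, 0, -1, 0, 0, 0, 0, -1]'

```text
time: 20.15
eef_pos: [0.4356, -0.2487, 0.0597]
tool_rot: [0.033, 0.896, 0.442, 0.003]
force: [-1.0, -0.2, 0.3]
opening: 0.0851
```

Emit:
carry_out --targets '[-0.005, 0.003, -0.011, 0, -1, -0.005, 0.003, -0.011, 0, -1, -0.002, 0.001, -0.009, 0, -1, 0, 0, 0, 0, -1]'

```text
time: 20.55
eef_pos: [0.4255, -0.2431, 0.0288]
tool_rot: [0.035, 0.896, 0.442, 0.005]
force: [-0.6, 0.9, -0.2]
opening: 0.0855
```

Emit:
carry_out --targets '[-0.001, 0, -0.007, 0, -0.2, 0, 0, -0.005, 0, 0.1, 0, 0, 0, 0, 0.3, 0, 0, 0, 0, 0.4]'

```text
time: 20.95
eef_pos: [0.4255, -0.244, 0.0165]
tool_rot: [0.036, 0.896, 0.442, 0.005]
force: [-0.8, -0.1, -0.2]
opening: 0.0283
```

```bash
python3 - <<'E'
from h import *
s=telemetry.sense();print(s["eef_pos"],s["tool_rot"],s["opening"],s["force"])
c=snap("wrist","w8");cv2.imwrite("pics/w8c.png",cv2.resize(c["image"][180:420,140:440],None,fx=2,fy=2))
E
```

```text
[ 0.42546564 -0.24397062  0.01650919] [0.03606839 0.89641291 0.44171744 0.00535487] 0.028281647000800447 [-0.77287033 -0.05023383 -0.19909471]
```

View pics/w8c.png

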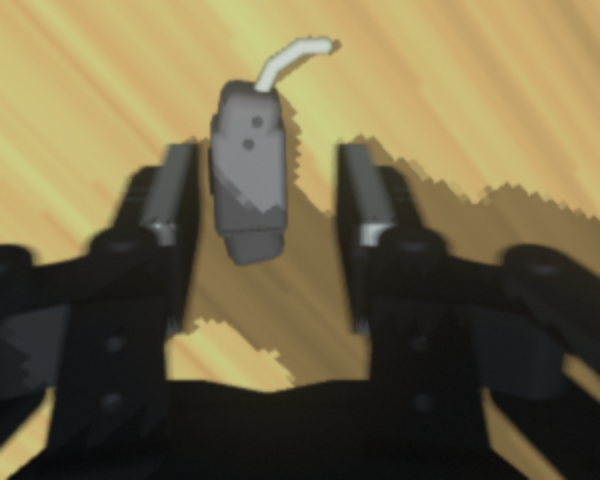

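The aid lies between the open fingers, its body centre at (265,262) in full-image pixels and a little left of centre; I'll work out the offset.

```bash
python3 - <<'E'
from h import *
from scipy.spatial.transform import Rotation as Ro
c=load("w8");s=telemetry.sense();q=s["tool_rot"];R=Ro.from_quat([*q[1:],q[0]]).as_matrix()
tip=s["eef_pos"]+R@[0,0,.008];print("tip",tip,"px",(proj(c,tip)-[140,180])*2)
r=lambda x,y,z:ray(c,140+x/2,180+y/2,z)
a,b=r(250,82,.009),r(253,262,.006);d=a-b;m=(a+b)/2
print("aid",m,np.linalg.norm(d),np.degrees(np.arctan2(d[1],d[0])),"tool axes off",R.T@(m-tip))
for p,q in (((213,130),(218,230)),((280,110),(287,225))):
    d=r(*p,.012)-r(*q,.012);print(np.degrees(np.arctan2(d[1],d[0])))
E
```

```text
tip [ 0.42582753 -0.24444736  0.00860034] px [263.56821582 179.24244338]
aid [ 0.42381446 -0.24279114  0.0075    ] 0.04625858838141993 53.12128634700298 tool axes off [ 0.00010944 -0.00267548  0.00091439]
53.76876555090353
56.06141173389935
```

Emit:
carry_out --targets '[-0.002, 0.002, 0, 0.03, 0.4, 0, 0, 0, 0, 0.7, 0, 0, 0, 0, 1, 0, 0, 0, 0, 1, 0, 0, 0, 0, 1]' --grip_force 20

```text
time: 21.5
eef_pos: [0.4241, -0.2422, 0.0175]
tool_rot: [0.037, 0.891, 0.453, 0.006]
force: [-0.7, -0.2, -0.3]
opening: 0.0155
```

Emit:
carry_out --targets '[0, 0, 0, 0, 1, 0, 0, 0.01, 0, 1, 0, 0, 0.025, 0, 1, 0, 0, 0.04, 0, 1, 0, 0, 0.03, 0, 1]'

```text
time: 22.0
eef_pos: [0.4196, -0.2393, 0.1222]
tool_rot: [0.031, 0.891, 0.453, 0.003]
force: [0.5, -0.6, -0.3]
opening: 0.0151
```

Emit:
carry_out --targets '[0.004, 0.03, 0.015, 0, 1, 0.004, 0.045, 0.015, -0.175, 1, 0.004, 0.045, 0.015, -0.175, 1, 0.004, 0.045, 0.015, -0.175, 1, 0.004, 0.045, 0.01, -0.175, 1]'

```text
time: 22.5
eef_pos: [0.4425, -0.0528, 0.1964]
tool_rot: [0.038, 0.976, 0.216, -0.0]
force: [1.0, -0.1, 0.2]
opening: 0.0154
```

Emit:
carry_out --targets '[0.004, 0.045, 0, -0.175, 1, 0.004, 0.045, 0, -0.175, 1, 0.004, 0.045, 0, 0, 1, 0.004, 0.045, 0, 0, 1, 0.015, 0.02, 0, 0, 1]'

```text
time: 23.0
eef_pos: [0.4736, 0.1456, 0.203]
tool_rot: [0.038, 0.995, 0.092, 0.0]
force: [0.3, -0.4, 1.1]
opening: 0.0149
```

Emit:
carry_out --targets '[0.045, 0.02, 0, 0, 1, 0.045, 0.02, 0, 0, 1, 0.045, 0.02, 0, 0, 1, 0, 0, 0, 0, 1, 0, 0, 0, 0, 1]'

```text
time: 23.5
eef_pos: [0.6112, 0.2129, 0.2035]
tool_rot: [0.037, 0.995, 0.096, 0.0]
force: [-0.2, -0.1, -0.7]
opening: 0.0151
```

```bash
python3 - <<'E'
from h import *
s=telemetry.sense();print(s["eef_pos"],s["tool_rot"],s["joint_pos"])
c=snap("wrist","w9");cv2.imwrite("pics/w9c.png",cv2.resize(c["image"],None,fx=1.4,fy=1.4))
E
```

```text
[0.61124223 0.21289715 0.2034672 ] [3.72236358e-02 9.94692959e-01 9.59182209e-02 1.10943884e-04] [ 0.30243027  0.39768118  1.59672035 -0.07944207  1.16340411  1.71304279]
```

View pics/w9c.png

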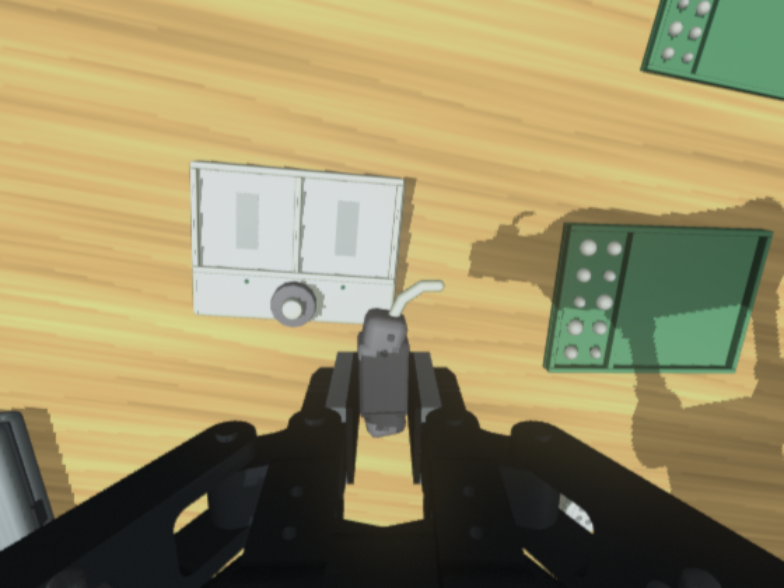

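The dock is clear: the cradle marks are at (247,221) and (347,228) in the 1.4× picture, with dock corners (193,162) and (404,179). The held aid is level with its hook at (440,286), and the tray corners are (562,224), (771,231), (735,371) and (545,371).

```bash
python3 - <<'E'
from h import *
from scipy.spatial.transform import Rotation as Ro
c=load("w9");r=lambda x,y,z:ray(c,x/1.4,y/1.4,z)
L,Rr=r(247,221,.016),r(347,228,.016);d=L-Rr
print("marks",L,Rr,np.linalg.norm(d),"yaw",np.degrees(np.arctan2(-d[0],d[1])))
a,b=r(193,162,.02),r(404,179,.02);d=a-b;print("far edge",a,b,np.linalg.norm(d),np.degrees(np.arctan2(-d[0],d[1])))
a,b=r(298,178,.02),r(298,270,.02);print("mid lip",a,b,(a+b)/2)
q=[r(*p,.012) for p in((562,224),(771,231),(735,371),(545,371))];[print("tray",x.round(4)) for x in q];print(np.mean(q,0),np.linalg.norm(q[0]-q[1]),np.linalg.norm(q[0]-q[3]))
for p in((632,233),(607,370)):print("rib",r(*p,.012).round(4))
s=telemetry.sense();e=s["eef_pos"]
print("aid ends z",[r(*p,e[2]-.009).round(4) for p in((385,312),(383,434),(440,286))])
E
```

```text
marks [0.620056   0.28822411 0.016     ] [0.6270422  0.22426335 0.016     ] 0.06434116140544982 yaw 6.2334928128542995
far edge [0.65093983 0.32345314 0.02      ] [0.66504759 0.19419611 0.02      ] 0.1300246450062843 6.228890679845119
mid lip [0.6532709  0.25980157 0.02      ] [0.59446644 0.25137776 0.02      ] [0.62386867 0.25558966 0.02      ]
tray [0.6553 0.0799 0.012 ]
tray [ 0.678  -0.0727  0.012 ]
tray [ 0.5697 -0.0909  0.012 ]
tray [0.5462 0.0596 0.012 ]
[ 0.61231661 -0.00602346  0.012     ] 0.1542866075171726 0.11099955729676204
rib [0.6583 0.0285 0.012 ]
rib [0.5545 0.0119 0.012 ]
aid ends z [array([0.6337, 0.2145, 0.1947]), array([0.5916, 0.2069, 0.1947]), array([0.6447, 0.1996, 0.1947])]
```

Emit:
carry_out --targets '[0.004, 0.008, -0.015, -0.09, 1, 0.004, 0.007, -0.015, 0, 1, 0, 0, -0.015, 0, 1, 0, 0, -0.015, 0, 1, 0, 0, -0.015, 0, 1]'

```text
time: 24.05
eef_pos: [0.6169, 0.2261, 0.1303]
tool_rot: [0.037, 0.997, 0.06, 0.002]
force: [-0.4, -0.1, 0.2]
opening: 0.0153
```

Emit:
carry_out --targets '[0, 0, -0.015, 0, 1, 0, 0, -0.015, 0, 1, 0, 0, -0.012, 0, 1, 0, 0, 0, 0, 1]'

```text
time: 24.45
eef_pos: [0.6132, 0.2241, 0.0803]
tool_rot: [0.038, 0.997, 0.061, -0.002]
force: [-0.3, -0.5, -0.2]
opening: 0.0153
```

Emit:
carry_out --targets '[0.004, 0.003, -0.012, 0, 1, 0.004, 0.002, -0.012, 0, 1, 0, 0, -0.01, 0, 1, 0, 0, 0, 0, 1]'

```text
time: 24.85
eef_pos: [0.6232, 0.23, 0.044]
tool_rot: [0.038, 0.997, 0.061, -0.001]
force: [-0.3, 0.2, -0.3]
opening: 0.0153
```

Emit:
carry_out --targets '[-0.003, -0.001, -0.005, 0, 1, -0.001, -0.001, -0.004, 0, 1, 0, 0, 0, 0, 1]'

```text
time: 25.15
eef_pos: [0.6193, 0.2281, 0.0345]
tool_rot: [0.038, 0.997, 0.061, -0.001]
force: [0.2, -0.9, -0.2]
opening: 0.0154
```

Emit:
carry_out --targets '[0, 0, -0.002, 0, 1, 0, 0, 0, 0, 1]'

```text
time: 25.35
eef_pos: [0.6199, 0.2282, 0.0335]
tool_rot: [0.037, 0.997, 0.061, 0.0]
force: [-0.1, 0.1, -0.6]
opening: 0.0155
```

Emit:
carry_out --targets '[0, 0, -0.002, 0, 1, 0, 0, 0, 0, 1]'

```text
time: 25.55
eef_pos: [0.6208, 0.2285, 0.0336]
tool_rot: [0.037, 0.997, 0.061, 0.001]
force: [-0.5, -0.0, 0.6]
opening: 0.0151
```

Emit:
carry_out --targets '[0, 0, 0, 0, 0.55, 0, 0, 0, 0, 0.45, 0, 0, 0, 0, 0.4, 0, 0, 0.006, 0, 0.4, 0, 0, 0.015, 0, 0.4]'

```text
time: 26.05
eef_pos: [0.6187, 0.2277, 0.0527]
tool_rot: [0.038, 0.997, 0.061, -0.002]
force: [-0.1, -0.7, -0.1]
opening: 0.0257
```

Emit:
carry_out --targets '[0, 0, 0.025, 0, 0.4, 0, 0, 0.035, 0, -1, -0.01, 0, 0.025, 0, -1, -0.02, 0.001, 0, -0.185, -1, -0.02, 0.001, 0, -0.185, -1]'

```text
time: 26.55
eef_pos: [0.5723, 0.2304, 0.1495]
tool_rot: [0.035, 0.995, -0.09, -0.002]
force: [-0.3, -0.1, 0.1]
opening: 0.0813
```

Emit:
carry_out --targets '[-0.02, 0.001, 0, -0.185, -1, -0.02, 0.001, 0, 0, -1, -0.02, 0.001, 0, 0, -1, -0.02, 0.001, 0, 0, -1, -0.02, 0.001, 0, 0, -1]'

```text
time: 27.05
eef_pos: [0.4721, 0.2366, 0.1586]
tool_rot: [0.032, 0.986, -0.166, 0.001]
force: [0.2, 0.1, 0.5]
opening: 0.0859
```

Emit:
carry_out --targets '[-0.02, 0.001, 0, 0, -1, -0.012, 0.001, 0, 0, -1, 0, 0, 0, 0, -1]'

```text
time: 27.35
eef_pos: [0.4375, 0.2391, 0.1619]
tool_rot: [0.031, 0.986, -0.165, 0.002]
force: [0.5, 0.5, 0.2]
opening: 0.0852
```

```bash
cat > aid.py <<'E'
from h import *
import sys
from scipy.spatial.transform import Rotation as Ro
s=telemetry.sense();q=s["tool_rot"];print(s["eef_pos"],q,"psi",2*np.degrees(np.arctan2(q[2],q[1])))
c=snap("wrist",sys.argv[1]);im=c["image"];x,y=proj(c,[.404,.236,.007]);print("pred",x,y)
f=im.astype(float);h=cv2.cvtColor(im,cv2.COLOR_BGR2HSV)
m=((h[...,1]<60)&(h[...,2]>60)).astype(np.uint8)*255
k=cv2.findContours(m,cv2.RETR_EXTERNAL,cv2.CHAIN_APPROX_NONE)[0]
for a in k:
    if cv2.contourArea(a)<80: continue
    M=cv2.moments(a);cx,cy=M["m10"]/M["m00"],M["m01"]/M["m00"]
    if np.hypot(cx-x,cy-y)<60:
        w=np.array([ray(c,*p,.009)[:2] for p in a[:,0]])*1000
        r=cv2.minAreaRect(w.astype(np.float32));print(cv2.contourArea(a),(cx,cy),"world centroid",ray(c,cx,cy,.009)[:2].round(4),"rect mm",r)
        # body only: erode away the thin hook
        b=np.zeros_like(m);cv2.drawContours(b,[a],-1,255,-1);b=cv2.morphologyEx(b,cv2.MORPH_OPEN,np.ones((9,9)))
        kk=cv2.findContours(b,cv2.RETR_EXTERNAL,cv2.CHAIN_APPROX_NONE)[0]
        for a2 in kk:
            w=np.array([ray(c,*p,.009)[:2] for p in a2[:,0]])*1000
            r=cv2.minAreaRect(w.astype(np.float32));print("  body",r)
E
python3 aid.py w10
```

```text
[0.43750805 0.2390518  0.16185787] [ 0.03077843  0.98574142 -0.16541081  0.00240869] psi -19.05136568382194
pred 276.8135984169675 228.66572015311246
760.0 (275.72916666666663, 231.41293859649122) world centroid [0.4026 0.2376] rect mm ((398.9532165527344, 239.9410858154297), (21.45178985595703, 53.96274185180664), 54.58243179321289)
  body ((403.98541259765625, 235.94322204589844), (15.752649307250977, 40.60818099975586), 70.66214752197266)
```

Emit:
carry_out --targets '[-0.01, -0.001, -0.015, 0, -1, -0.01, -0.001, -0.015, 0, -1, -0.01, -0.001, -0.015, 0, -1, -0.003, 0, -0.015, 0, -1, 0, 0, -0.015, 0, -1]'

```text
time: 27.9
eef_pos: [0.4149, 0.2389, 0.0909]
tool_rot: [0.026, 0.986, -0.166, 0.011]
force: [-0.3, 0.2, -0.1]
opening: 0.0852
```

Emit:
carry_out --targets '[0, 0, -0.015, 0, -1, 0, 0, -0.012, 0, -1, 0, 0, 0, 0, -1]'

```text
time: 28.2
eef_pos: [0.4174, 0.2388, 0.0619]
tool_rot: [0.026, 0.986, -0.167, 0.011]
force: [-0.8, -0.7, -0.1]
opening: 0.0852
```

Emit:
carry_out --targets '[-0.007, -0.001, -0.01, 0, -1, -0.006, -0.001, -0.01, 0, -1, -0.002, -0.001, -0.01, 0, -1, 0, 0, 0, 0, -1]'

```text
time: 28.6
eef_pos: [0.4031, 0.2361, 0.0308]
tool_rot: [0.025, 0.986, -0.167, 0.012]
force: [-0.5, -0.0, 0.5]
opening: 0.0857
```

Emit:
carry_out --targets '[0.001, 0, -0.007, 0, -0.2, 0, 0, -0.006, 0, 0.1, 0, 0, 0, 0, 0.4, 0, 0, 0, 0, 0.4]'

```text
time: 29.0
eef_pos: [0.4048, 0.2365, 0.0169]
tool_rot: [0.024, 0.986, -0.167, 0.013]
force: [0.1, -0.4, -0.1]
opening: 0.0281
```

Emit:
carry_out --targets '[0, 0, 0, 0, 0.7, 0, 0, 0, 0, 1, 0, 0, 0, 0, 1, 0, 0, 0, 0, 1]'

```text
time: 29.4
eef_pos: [0.4057, 0.2369, 0.0177]
tool_rot: [0.024, 0.986, -0.167, 0.014]
force: [0.4, 0.1, -0.1]
opening: 0.0152
```

Emit:
carry_out --targets '[0, 0, 0.01, 0, 1, 0, 0, 0.025, 0, 1, 0, 0, 0.04, 0, 1, 0.015, 0.004, 0.03, 0.187, 1, 0.04, 0.009, 0, 0.187, 1]'

```text
time: 29.9
eef_pos: [0.4548, 0.2478, 0.1271]
tool_rot: [0.025, 0.999, -0.016, 0.014]
force: [1.3, 1.3, -0.2]
opening: 0.0154
```

Emit:
carry_out --targets '[0.045, 0.01, 0, 0.187, 1, 0.045, 0.01, 0, 0, 1, 0.04, 0.009, 0, 0, 1, 0.02, 0.005, 0, 0, 1, 0, 0, 0, 0, 1]'

```text
time: 30.4
eef_pos: [0.6161, 0.2845, 0.1358]
tool_rot: [0.022, 0.998, 0.06, 0.023]
force: [-0.1, 0.5, 0.6]
opening: 0.015
```

Emit:
carry_out --targets '[0.005, 0.001, -0.015, 0, 1, 0.005, 0.001, -0.015, 0, 1, 0.002, 0, -0.015, 0, 1, 0.001, 0, -0.012, 0, 1, 0, 0, 0, 0, 1]'

```text
time: 30.9
eef_pos: [0.624, 0.2851, 0.0723]
tool_rot: [0.023, 0.998, 0.06, 0.019]
force: [0.4, 0.9, -0.1]
opening: 0.0152
```

Emit:
carry_out --targets '[0.002, 0.001, -0.01, 0, 1, 0.001, 0, -0.01, 0, 1, 0, 0, -0.008, 0, 1, 0, 0, 0, 0, 1]'

```text
time: 31.3
eef_pos: [0.6257, 0.286, 0.0409]
tool_rot: [0.023, 0.998, 0.061, 0.018]
force: [0.2, -0.8, -0.5]
opening: 0.0149
```

Emit:
carry_out --targets '[0.001, 0, -0.004, 0, 1, 0, 0, -0.002, 0, 1, 0, 0, 0, 0, 1]'

```text
time: 31.6
eef_pos: [0.6275, 0.2863, 0.0351]
tool_rot: [0.023, 0.998, 0.061, 0.018]
force: [-1.2, -0.2, -0.7]
opening: 0.0152
```

Emit:
carry_out --targets '[0, 0, -0.002, 0, 1, 0, 0, 0, 0, 1]'

```text
time: 31.8
eef_pos: [0.6281, 0.2865, 0.0337]
tool_rot: [0.023, 0.998, 0.061, 0.019]
force: [-0.3, -0.4, 0.3]
opening: 0.0155
```

Emit:
carry_out --targets '[0, 0, 0, 0, 0.55, 0, 0, 0, 0, 0.45, 0, 0, 0, 0, 0.4, 0, 0, 0.006, 0, 0.4, 0, 0, 0.015, 0, 0.4]'

```text
time: 32.3
eef_pos: [0.6267, 0.2859, 0.0541]
tool_rot: [0.024, 0.998, 0.061, 0.017]
force: [-0.0, -0.2, 0.3]
opening: 0.0258
```

Emit:
carry_out --targets '[0, 0, 0.03, 0, 0.4, -0.01, -0.02, 0.035, 0, -1, -0.015, -0.025, 0.03, 0, -1, -0.015, -0.03, 0.02, 0, -1, -0.01, -0.02, 0, 0, -1]'

```text
time: 32.8
eef_pos: [0.5792, 0.192, 0.1819]
tool_rot: [0.022, 0.997, 0.063, 0.024]
force: [0.1, 0.1, 0.7]
opening: 0.0814
```

Emit:
carry_out --targets '[-0.01, -0.01, 0, 0, -1, 0, 0, 0, 0, -1]'

```text
time: 33.0
eef_pos: [0.5692, 0.1795, 0.187]
tool_rot: [0.022, 0.998, 0.062, 0.026]
force: [-0.5, 0.8, 1.1]
opening: 0.0856
```

```bash
python3 - <<'E'
from h import *
s=telemetry.sense();print(s["eef_pos"],s["tool_rot"])
c=snap("wrist","w11")
E
```

```text
[0.56915683 0.17953635 0.18696927] [0.02185784 0.99751725 0.06153209 0.02636976]
```

View pics/w11.png

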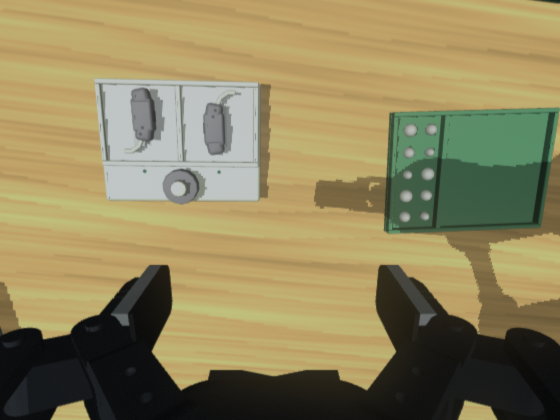

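Both aids lie flat in their cradles, with bodies at (143,115) and (214,128). The tub is next.

Emit:
carry_out --targets '[-0.013, -0.018, 0, 0, -1, -0.013, -0.018, 0, 0, -1, -0.013, -0.018, 0, 0, -1, -0.013, -0.018, 0, 0, -1, -0.013, -0.018, 0, 0, -1]'

```text
time: 33.55
eef_pos: [0.5094, 0.0934, 0.1909]
tool_rot: [0.02, 0.997, 0.064, 0.032]
force: [0.5, -0.5, 0.3]
opening: 0.0854
```

Emit:
carry_out --targets '[-0.013, -0.018, 0, 0, -1, -0.013, -0.018, 0, 0, -1, -0.013, -0.018, 0, 0, -1, -0.01, -0.01, 0, 0, -1, 0, 0, 0, 0, -1]'

```text
time: 34.05
eef_pos: [0.4613, 0.0289, 0.1927]
tool_rot: [0.019, 0.997, 0.065, 0.034]
force: [-0.1, 0.2, -0.7]
opening: 0.0855
```

```bash
python3 - <<'E'
from h import *
s=telemetry.sense();q=s["tool_rot"];print(s["eef_pos"],q,"psi",2*np.degrees(np.arctan2(q[2],q[1])))
c=snap("wrist","w12");im=c["image"];x,y=proj(c,[.434,-.0045,.022]);print("pred",x,y)
h=cv2.cvtColor(im,cv2.COLOR_BGR2HSV);m=((h[...,1]<50)&(h[...,2]>130)).astype(np.uint8)*255
for a in cv2.findContours(m,cv2.RETR_EXTERNAL,cv2.CHAIN_APPROX_NONE)[0]:
    if cv2.contourArea(a)<300: continue
    w=np.array([ray(c,*p,.022)[:2] for p in a[:,0]])*1000
    e=cv2.minEnclosingCircle(w.astype(np.float32));print(cv2.contourArea(a),cv2.minEnclosingCircle(a),e)
E
```

```text
[0.4612792  0.02892484 0.19272867] [0.01933395 0.99709626 0.06530899 0.03405838] psi 7.494947262198224
pred 295.89271660470564 232.22997033173084
1195.0 ((297.4220886230469, 232.3116912841797), 20.75286865234375) ((433.6910705566406, -5.883971214294434), 19.45225715637207)
428.0 ((552.5, 79.5), 15.182326316833496) ((595.9223022460938, -208.12832641601562), 12.28206729888916)
3565.0 ((46.0, 26.5), 53.0872917175293) ((579.3790893554688, 215.49627685546875), 37.84532928466797)
```

Emit:
carry_out --targets '[-0.006, -0.007, -0.015, 0, -1, -0.006, -0.007, -0.015, 0, -1, -0.006, -0.007, -0.015, 0, -1, -0.006, -0.007, -0.015, 0, -1, -0.005, -0.007, -0.015, 0, -1]'

```text
time: 34.6
eef_pos: [0.4426, -0.0023, 0.1211]
tool_rot: [0.019, 0.997, 0.067, 0.043]
force: [0.5, 0.2, 0.5]
opening: 0.0854
```

Emit:
carry_out --targets '[0, 0, -0.015, 0, -1, 0, 0, -0.015, 0, -1, 0, 0, -0.012, 0, -1, 0, 0, 0, 0, -1]'

```text
time: 35.0
eef_pos: [0.4455, 0.0001, 0.0764]
tool_rot: [0.018, 0.997, 0.068, 0.044]
force: [0.0, -0.3, 0.3]
opening: 0.0853
```

Emit:
carry_out --targets '[-0.006, -0.003, -0.012, 0, -1, -0.005, -0.003, -0.012, 0, -1, -0.003, -0.001, -0.01, 0, -1, 0, 0, 0, 0, -1]'

```text
time: 35.4
eef_pos: [0.437, -0.0052, 0.0437]
tool_rot: [0.018, 0.996, 0.069, 0.047]
force: [-0.1, -0.6, -0.0]
opening: 0.0852
```

Emit:
carry_out --targets '[-0.003, -0.001, -0.01, 0, -1, -0.002, 0, -0.009, 0, -1, -0.001, 0, -0.006, 0, -0.5, 0, 0, 0, 0, -0.2]'

```text
time: 35.8
eef_pos: [0.4331, -0.0059, 0.0182]
tool_rot: [0.018, 0.996, 0.07, 0.049]
force: [-0.4, -0.1, -0.4]
opening: 0.0589
```

Emit:
carry_out --targets '[0, 0, 0, 0, 0.2, 0, 0, 0, 0, 0.6, 0, 0, 0, 0, 1, 0, 0, 0, 0, 1, 0, 0, 0, 0, 1]' --grip_force 25

```text
time: 36.3
eef_pos: [0.4339, -0.006, 0.0189]
tool_rot: [0.018, 0.996, 0.069, 0.05]
force: [0.7, -0.3, 0.4]
opening: 0.0368
```

Emit:
carry_out --targets '[0, 0, 0.01, 0, 1, 0, 0, 0.025, 0, 1, 0, 0, 0.03, 0, 1, 0.015, -0.002, 0.01, 0, 1, 0.045, -0.005, 0, 0, 1]'

```text
time: 36.8
eef_pos: [0.4871, -0.0121, 0.0968]
tool_rot: [0.017, 0.996, 0.07, 0.045]
force: [1.2, -0.5, 0.5]
opening: 0.0364
```

Emit:
carry_out --targets '[0.045, -0.006, 0, 0, 1, 0.045, -0.006, 0, 0, 1, 0.025, -0.004, 0, 0, 1, 0, 0, 0, 0, 1]'

```text
time: 37.2
eef_pos: [0.6136, -0.0295, 0.1037]
tool_rot: [0.018, 0.996, 0.07, 0.052]
force: [0.3, 0.2, -0.5]
opening: 0.0365
```

Emit:
carry_out --targets '[0.001, 0, -0.015, 0, 1, 0.001, 0, -0.015, 0, 1, 0.001, 0, -0.015, 0, 1, 0, 0, -0.012, 0, 1, 0, 0, 0, 0, 1]'

```text
time: 37.7
eef_pos: [0.6091, -0.0283, 0.0401]
tool_rot: [0.017, 0.996, 0.07, 0.047]
force: [-0.9, -0.5, -0.4]
opening: 0.0364
```

Emit:
carry_out --targets '[0.004, 0, -0.008, 0, 1, 0.002, 0, -0.006, 0, 1, 0, 0, 0, 0, 1]'

```text
time: 38.0
eef_pos: [0.6141, -0.028, 0.0239]
tool_rot: [0.017, 0.996, 0.07, 0.046]
force: [-0.4, 0.9, -0.2]
opening: 0.0365
```

Emit:
carry_out --targets '[0, 0, -0.001, 0, 1, 0, 0, 0, 0, 1]'

```text
time: 38.2
eef_pos: [0.6148, -0.0281, 0.0232]
tool_rot: [0.017, 0.996, 0.07, 0.047]
force: [0.3, 0.2, -0.0]
opening: 0.0366
```

Emit:
carry_out --targets '[0, 0, 0, 0, 0.05, 0, 0, 0, 0, -0.1, 0, 0, 0, 0, -0.1, 0, 0, 0.006, 0, -0.1, 0, 0, 0.02, 0, -0.1]'

```text
time: 38.7
eef_pos: [0.6134, -0.028, 0.0489]
tool_rot: [0.017, 0.996, 0.07, 0.045]
force: [0.6, 0.2, -0.7]
opening: 0.0466
```

Emit:
carry_out --targets '[0, 0, 0.03, 0, -0.1, 0, 0, 0.045, 0, -0.1, -0.04, 0, 0.04, 0, -1, -0.04, 0, 0.04, 0, -1, -0.03, 0, 0, 0, -1]'

```text
time: 39.2
eef_pos: [0.5162, -0.0286, 0.2041]
tool_rot: [0.018, 0.996, 0.07, 0.051]
force: [1.3, -0.1, -0.3]
opening: 0.0854
```

Emit:
carry_out --targets '[-0.02, 0, 0, 0, -1, 0, 0, 0, 0, -1, 0, 0, 0, 0, -1]'

```text
time: 39.5
eef_pos: [0.4933, -0.0285, 0.2077]
tool_rot: [0.019, 0.996, 0.07, 0.053]
force: [0.6, 0.4, -0.5]
opening: 0.0855
```

```bash
python3 - <<'E'
from h import *
a=snap("scene","s2");c=snap("wrist","w13");s=telemetry.sense();print(s["time"],s["eef_pos"],s["force"])
im=np.zeros((600,800,3),np.uint8)
im[:272,:425]=cv2.resize(a["image"][140:300,170:420],(425,272),interpolation=2)
im[:280,427:800]=cv2.resize(c["image"],(373,280))
b=load("scene0")
im[280:600,:400]=cv2.resize(a["image"][120:280,120:320],(400,320),interpolation=2)
im[280:600,400:800]=cv2.resize(b["image"][120:280,120:320],(400,320),interpolation=2)
cv2.imwrite("pics/final.png",im)
h=cv2.cvtColor(c["image"],cv2.COLOR_BGR2HSV);m=((h[...,1]<50)&(h[...,2]>130)).astype(np.uint8)*255
for k in cv2.findContours(m,cv2.RETR_EXTERNAL,cv2.CHAIN_APPROX_NONE)[0]:
    if cv2.contourArea(k)<300: continue
    w=np.array([ray(c,*p,.026)[:2] for p in k[:,0]])*1000
    print(cv2.minEnclosingCircle(w.astype(np.float32)))
d=np.abs(a["image"].astype(int)-b["image"]).sum(2)
print("book diff",(d[130:180,140:200]>90).sum(),"case diff",(d[185:235,415:450]>90).sum())
E
```

```text
39.6 [ 0.49371326 -0.02849716  0.20722528] [-0.52583625  0.28389336 -0.66827836]
((591.0736083984375, -245.87525939941406), 12.241939544677734)
((591.8890380859375, -198.53611755371094), 12.252362251281738)
((614.936279296875, -29.529857635498047), 19.490835189819336)
((598.409423828125, 196.40533447265625), 39.03860092163086)
book diff 310 case diff 0
```

```bash
python3 - <<'E'
from h import *
for n in("scene0","s2"):
    c=load(n);h=cv2.cvtColor(c["image"],cv2.COLOR_BGR2HSV)
    m=((h[...,0]>95)&(h[...,0]<130)&(h[...,1]>100)).astype(np.uint8);m[:, :130]=0;m[:125]=0;m[190:]=0;m[:,210:]=0
    k=max(cv2.findContours(m,0,1)[0],key=cv2.contourArea);print(n,"book",cv2.minAreaRect(k))
    d=(h[...,2]<55).astype(np.uint8);d[:185]=0;d[225:]=0;d[:,:170]=0;d[:,245:]=0
    for k in cv2.findContours(d,0,1)[0]:
        if cv2.contourArea(k)>15: print("  dark in caddy",cv2.boundingRect(k))
E
```

```text
scene0 book ((169.3360595703125, 155.19671630859375), (27.655969619750977, 47.501686096191406), 39.80556869506836)
  dark in caddy (223, 206, 8, 8)
  dark in caddy (185, 195, 10, 8)
s2 book ((169.4882354736328, 155.34706115722656), (27.44170570373535, 47.83317184448242), 40.60129928588867)
  dark in caddy (223, 206, 8, 8)
  dark in caddy (211, 203, 7, 8)
  dark in caddy (197, 199, 9, 8)
  dark in caddy (185, 195, 10, 8)
```

Book unmoved, four upright cells in the caddy, and the tub lid measured at the compartment centre. Handing in.

```bash
python3 -c "
from plant import order;print(order.hand_in())"
```

```text
the job is handed in; nothing more can be done
None
```

All five things are in their places and the job is handed in, about 40 s into the 112 s allowed. I placed them in the order you listed, setting each one down before opening the jaws.

**Last checks:**
- **Round cell and block battery:** both stood upright in their bays in the wrist pictures. The final scene image shows four dark bodies in a row in the caddy.
- **Hearing aids:** a picture taken after both were placed showed one lying flat in each cradle.
- **Dome tub:** its lid measured at (0.615, -0.030), against a target of (0.616, -0.029). Its measured radius of 19.5 mm matches an upright lid.
- **Spectacle case and book:** no pixels changed around the case, and the book's outline is within a pixel of where it started. A simple difference check did flag 310 pixels around the book, probably a shadow.

**What went less well:**
- The tool slowly tilted, by up to about 6°, as the moves added up. I reduced it once, before the block battery, with fast outward strokes and slow returns. After that I worked with the tilt, and the pieces still settled upright or flat.
- The final overview picture could not be viewed because the 16-picture limit was reached. The checks of the tub, the caddy and the two bystanders after the last move are therefore numeric only.

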